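# Unlatch the guard gate and hold it open

## Robot

A 6-joint arm with a two-finger parallel gripper is mounted at the origin on a cart in front of the work surface, level with it; the furniture and walls round the work are solid. World frame = base frame: x ahead of the robot, y to its left, z up, the work surface at z = 0. Lengths are in mm, angles in degrees, forces in N, time in s.
With the tool pointing down it reaches from about 350 to 850 mm from the base axis. Payload 8.1 kg.
Tool frame: the origin (TCP) lies between the finger pads, 19 mm behind the fingertips; this is the grasp point; z points along the fingers, y is the direction in which the jaws open and shut (so a half turn about z gives the same grasp; the last joint's range is limited). The gripper opens to 85 mm and grips with 20 to 120 N. Pads are 22 mm wide; open, the fingers measure 114 mm over their backs; the gripper's body (76 mm by 85 mm) begins 54 mm behind the grasp point. The pads swing forward as they close: fully open they stand 13 mm farther back than shut.
Start: joints at [-69.179, 7.471, 85.268, -0, 87.261, -4.893], TCP at [260.351, -540.577, 249.992] pointing down, gripper open.
Joint ranges: [-169.43, 169.43], [-51.17, 129.36], [1.28, 143.12], [-76.62, 256.62], [0, 156.53], [-152.29, 152.29]. Speed limits (degrees/s): [136.94, 136.94, 159.86, 180, 180, 180].

## Interface

Orientations are given as [roll, pitch, yaw] about the fixed x, y, z axes, in that order (R = Rz(yaw) Ry(pitch) Rx(roll)).
In Python, from bench import r, viewer gives the robot as it stands.
- The arm moves only by the tool carry_out, never from a script. Its argument "commands" is a list that holds one entry, the list of rows, each a list of 7 numbers: the finger opening in mm, from 0 to 85.4, then the shift along the tool's x, y, z in mm, then the turn, a rotation vector about the tool's x, y, z in degrees. A call has 1 to 5 rows; each row is the pose to reach, as a shift and turn from the pose commanded when the call began, along the tool's axes at that moment; what a row does not reach only later rows make up. A row lasts 1/8 s, in which the tool goes at most 62.5 mm and 10.7 degrees, less where a joint would pass 70% of its speed; a pose out of reach is approached as far as the arm can. A call with a gripper value outside its range is refused whole. The fingers move at their own pace and stop on an object; "grip_force" is the grip in N (left out, the last holds). Time passes only in rows, so rows that repeat a pose let the fingers close. It gives the time, the measured TCP pose, the force and the opening at its end, in the units of the state.
- r.sense(): the state, without advancing time (a new reading comes with each control period).
- viewer.snapshot(name): name is "scene" or "top" or "wrist"; returns the picture (480x640x3 uint8, red, green, blue); there is no depth.
- viewer.calibration(name): a dict with "camera_matrix" (3x3 intrinsics, pixels), "rvec" (rotation vector, rad) and "tvec" (3), from world to camera coordinates, as OpenCV has them. Camera axes: x right, y down, z forward; pixel columns grow to the right and rows downward; lengths in mm; the calibration is good to about 2 mm. A picture is of the moment at which its call begins: read the wrist's pose just before it. calibration takes no time and is no camera call; for the wrist camera it gives the pose at the moment of the call.
- r.hand_in(): hands the job in, once; it reports no verdict.
The state is a dict: "time": time; "joint_pos": joint angles; "qd": joint speeds; "joint_efforts": joint torques, N m; "tool_pos": TCP position; "tcp_rot": TCP orientation; "ft_force": force on the tool from outside, world axes, zero at the start; "wrist_torque": the same for the moment, N m; "finger_gap": finger opening in mm.
Only numpy, scipy, OpenCV 4.12 (cv2) and the standard library are available. Lean on these libraries where they do the work, as an engineer would, in place of code of your own. Each camera call takes 0.05 s, during which the arm holds its last target. There are 200 camera calls.

## Task

Open the gate of the small barred steel guard on the bench so that a colleague can lift the copper bowl out. Squeeze together the two jaws of the catch nearest the hinge until they are well in, then those of the catch nearest the gate's free end; next swing the gate out by its upright post handle, past the click of its detent, until it stands about square to the guard, and hold it there against its closing spring. Finish with the handle still held; leave the tape roll, the pliers and the brass weight alone.

Things in the scene. Friction and masses are not known exactly. Their poses are not given: they have to be found in the camera images.
- guard: barred steel guard (small open-topped cage, 170 deep x 270 wide x 100 high) fixed to the bench, copper bowl inside. Origin on the bench at the middle of its front, in the plane of the closed gate; x points into the guard (away from the robot), y to its left, z up. A flat top rail (x 13 to 75) runs along y behind the gate's top, top face at z = 100; both catches sit on it
- gate_hinge (a point): point on the gate's vertical hinge axis, at z = 100; in the guard frame x = 0, y = +105 (the left end of the gate). Axes as the guard's. The gate leaf runs 200 from the hinge, z 12 to 98, with four small keeper pegs up to z = 120; the detent block stands 35 to 75 left of the hinge, up to z = 118
- gate (a joint): gate angle, rad: 0 = closed, grows as the free end swings out toward the robot, clockwise seen from above; 1.57 = square to the guard, stop at 1.75. A sprung detent centred on 0.75 takes about 4 N more at the handle to push past; the gate is past it from 1.05. Let go beyond that, its spring closes it to about 0.95, where it stops on the detent, so wide open it must be held
- handle_grip (a point): grip point of the gate's upright post handle: round steel, 18 diameter, clear from z = 85 to its top at z = 150; the point is on its axis at z = 130. In the guard frame with the gate closed x = -45, y = -80: 185 along the leaf from the hinge and 45 in front of it. Turns with the gate; axes as the guard's when closed. The gate's spring pulls 0.6 N here when closed, 2 N when wide open
- hinge_catch_mid (a point): middle of the catch nearest the hinge, z = 127, between its two jaw tabs (guard frame x = 50, y = +55); axes as the guard's. Tabs: upright plates 20 along x, 6 thick along y, z 104 to 140, centred 20 left and right of this point: 46 over their outer faces latched, 22 fully squeezed. Between them a stop block 12 wide, top z = 122. Hooks on the tabs reach 64 toward -x and hold the gate's pegs
- end_catch_mid (a point): the same point of the second, identical catch, nearest the gate's free end (guard frame x = 50, y = -40); 95 between the two catches
- hinge_catch_left (a joint): inward travel of the left (+y) jaw of the hinge catch, m: about 0 latched, 0.012 fully in; its hook is clear of the gate from 0.008. Slides stiffly (5 N) and stays where it is pushed
- hinge_catch_right (a joint): the same for the right (-y) jaw of the hinge catch, inward is +y
- end_catch_left (a joint): the same for the left jaw of the end catch
- end_catch_right (a joint): the same for the right jaw of the end catch
- tape_roll: bystander: roll of masking tape lying flat, 104 diameter, 25 high; origin under its centre
- flat_pliers: bystander: red-handled pliers lying flat, 180 long, 17 high; origin under the middle
- brass_weight: bystander: brass weight with a knob, 44 diameter, 55 high; origin under its centre
- copper_bowl: raised copper bowl, 101 diameter, 41 high, standing loose on the guard's floor plate (4 thick); origin under its centre. Nothing is done with it

How it is judged (in metres and radians):
On the way, in this order (a step that is already met when the one before it is completed fails the run):
1. the hinge catch is squeezed clear: both jaws in by more than 8 mm (value of joint each of hinge_catch_left, hinge_catch_right above 0.008 m), for 0.1 s.
2. the end catch is squeezed clear: both jaws in by more than 8 mm (value of joint each of end_catch_left, end_catch_right above 0.008 m), for 0.1 s.
3. the gate is swung past its detent (value of joint gate above 1.1 rad), for 0.1 s.
At the end, for the whole second after the job is handed in: The gate stands still, open by more than 1.35 rad (77 degrees), held by the fingers (contact of more than 0.5 N, TCP within 50 mm of the handle's grip point); all four jaws are still in by more than 6 mm (value of joint gate above 1.35 rad and velocity of joint gate between -0.1 and 0.1 rad/s and contact force between the fingers and gate above 0.5 N and value of joint each of hinge_catch_left, hinge_catch_right, end_catch_left, end_catch_right above 0.006 m and distance between the grasp point and handle_grip below 0.05 m); the arm keeps its last pose, push and grip.
It fails at once if a bystander (tape roll, pliers, brass weight) is moved by more than 30 mm (distance of any of tape_roll, flat_pliers, brass_weight from where it was at the start of the episode above 0.03 m).
It also fails if it takes over 53 s, if anything falls off the work surface, if the arm or the gripper's body presses on something with over 40 N, if the wrist force passes 120 N, or if a joint passes its speed limit or range.

## Working session

There is one attempt and no reset: what is moved stays moved. The work goes in short steps, Python scripts to look and compute and a tool call to move; the robot and the scene stay as the last step left them, time stands still between calls to the robot, and variables do not carry over. Pictures are saved under pics/ and viewed, about 8 in all and at most 12, crops included, and the job is handed in when it is done.

Besides the shell and the picture viewer there is one more tool, called after "Call:" by a JSON object that holds its "op" and its "data", one argument or row to a line. carry_out: Moves the arm, as the interface text tells. Its arguments: {"type":"object","properties":{"commands":{"type":"array","items":{"type":"array","items":{"type":"array","items":{"type":"number"}}}},"grip_force":{"type":"number"}},"required":["commands"]}

```bash
mkdir -p pics; ls; python3 - <<'E'
from bench import r, viewer
import cv2
print(r.sense())
for n in ["scene","top"]:
    im=viewer.snapshot(n); cv2.imwrite(f"pics/{n}0.png",im[:,:,::-1])
    print(viewer.calibration(n))
E
```

```text
pics
{'time': 0.0, 'joint_pos': array([-6.91776353e+01,  7.51477005e+00,  8.53289544e+01,  2.37887460e-03,
        8.72623863e+01, -4.89259098e+00]), 'qd': array([-0.00891634,  0.10230194, -0.04305196,  0.12651635, -0.06141658,
       -0.00477285]), 'joint_efforts': array([-6.17263186e-05, -5.69409978e+01, -5.00550234e+01, -8.87477739e-06,
        1.52568519e-02, -2.17372428e-05]), 'tool_pos': array([ 260.19023021, -540.07674582,  248.95104738]), 'tcp_rot': array([-1.79894479e+02, -1.14172602e-02,  2.57148293e+01]), 'ft_force': array([ 0.02982646, -0.42170762,  0.12501736]), 'wrist_torque': array([ 0.02953627,  0.03494611, -0.03133383]), 'finger_gap': 85.0925733440078}
{'camera_matrix': array([[560.96768153,   0.        , 319.92087587],
       [  0.        , 560.96768153, 229.6592829 ],
       [  0.        ,   0.        ,   1.        ]]), 'rvec': array([ 0.96481884, -2.29966834,  1.23314091]), 'tvec': array([416.28380921, 305.90574445, 842.2485772 ])}
{'camera_matrix': array([[539.25931022,   0.        , 317.79276619],
       [  0.        , 539.25931022, 236.58094796],
       [  0.        ,   0.        ,   1.        ]]), 'rvec': array([ 2.07640065, -2.14024993,  0.18937449]), 'tvec': array([  39.10918972,  581.45811286, 1127.35134618])}
```

View pics/scene0.png

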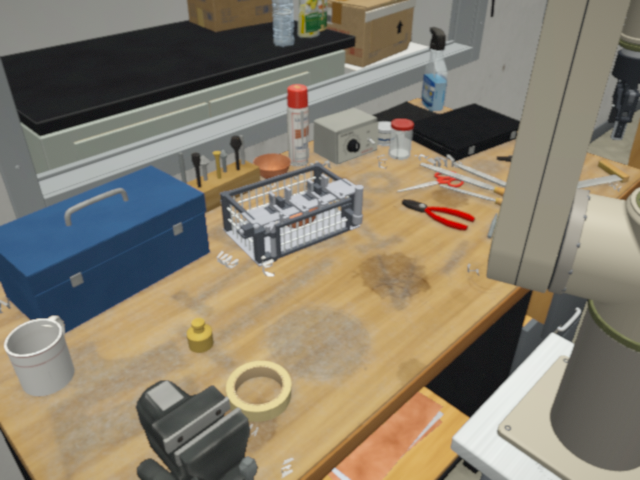

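View pics/top0.png

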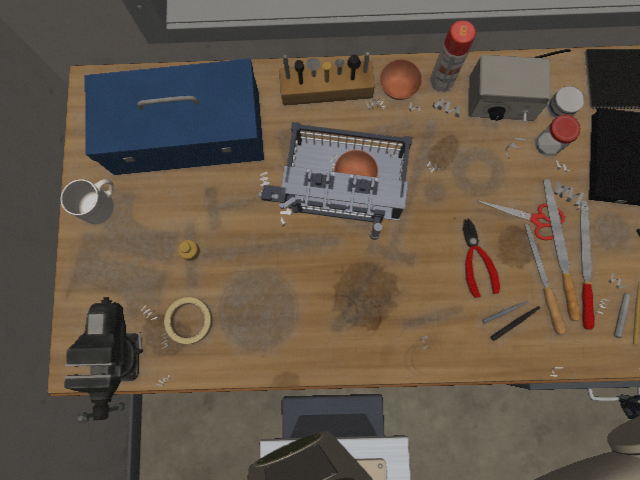

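The scene picture shows the guard at about (290,210), pliers (440,213), weight (200,335), tape (258,388). In the top picture the catches are at about (319,180) and (363,185), the handle top at (376,228) and the detent block at (272,193). I'll enlarge the guard and fit its pose.

```bash
python3 - <<'E'
import cv2
im=cv2.imread("pics/top0.png")[110:250,250:430]
cv2.imwrite("pics/c1.png",cv2.resize(im,None,fx=4.4,fy=4.4*1,interpolation=cv2.INTER_CUBIC)[:600])
E
```

```text
(no output)
```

View pics/c1.png

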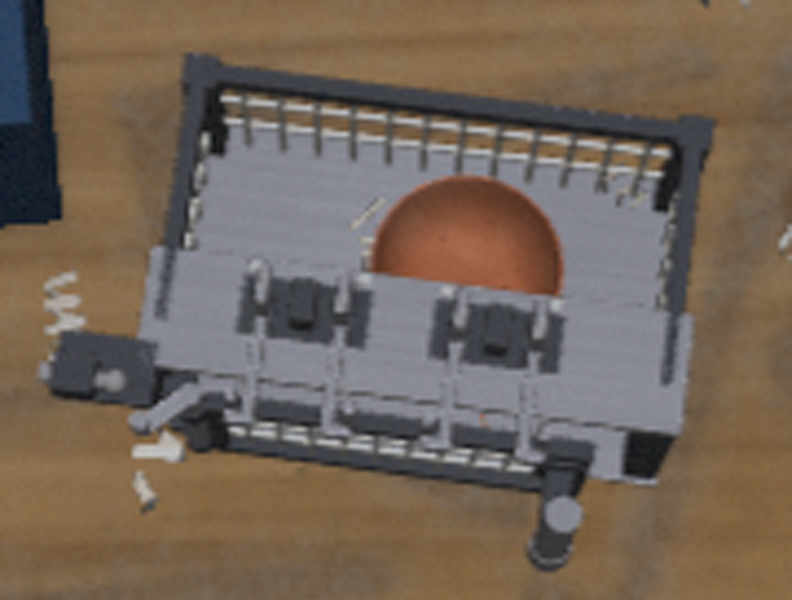

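The crop shows four tab tops at about (261,291), (342,298), (458,311), (541,321) and the handle top at (563,515), in crop pixels.

```bash
cat > h.py <<'E'
import numpy as np, cv2
from scipy.optimize import least_squares
from scipy.spatial.transform import Rotation as R
def g2w(p,g):
    p=np.atleast_2d(np.array(p,float)); c,s=np.cos(g[2]),np.sin(g[2])
    return np.c_[g[0]+c*p[:,0]-s*p[:,1], g[1]+s*p[:,0]+c*p[:,1], p[:,2]]
def proj(P,cal):
    return cv2.projectPoints(np.array(P,float),cal['rvec'],cal['tvec'],cal['camera_matrix'],None)[0][:,0]
def fit(obs,g0):   # obs: list of (guard pts, pixels, cal)
    f=lambda g: np.concatenate([(proj(g2w(P,g),c)-px).ravel() for P,px,c in obs])
    s=least_squares(f,g0,x_scale=[10,10,.05],loss='soft_l1'); return s.x,f(s.x).reshape(-1,2)
E
python3 - <<'E'
from h import *
from bench import viewer
c=viewer.calibration("top")
P=[(50,75,140),(50,35,140),(50,-20,140),(50,-60,140),(-45,-80,150)]
px=np.array([(261,291),(342,298),(458,311),(541,321),(563,515)])/4.4+[250,110]
g,res=fit([(P,px,c)],[600,0,0]); print(g,np.degrees(g[2]),res.round(2))
Q=[(75,135,100),(75,-135,100),(13,135,100),(13,-135,100),(-14,55,100),(0,105,100),(0,90,118),(50,55,122)]
print((((proj(g2w(Q,g),c)-[250,110])*4.4)).round())
print(g2w([(50,55,127),(50,-40,127),(0,105,100),(-45,-80,130)],g).round(1))
import cv2
cs=viewer.calibration("scene"); im=cv2.imread("pics/scene0.png")
for q in proj(g2w(P+Q,g),cs): cv2.circle(im,tuple((q*8).astype(int)),8,(0,0,255),-1,shift=3)
cv2.imwrite("pics/c2.png",cv2.resize(im[150:270,200:380],None,fx=4.4,fy=4.4,interpolation=cv2.INTER_CUBIC))
# bystanders
def ray(u,v,z):
    Rm=cv2.Rodrigues(c['rvec'])[0]; d=Rm.T@np.linalg.solve(c['camera_matrix'],[u,v,1]); o=-Rm.T@c['tvec']; return (o+d*(z-o[2])/d[2]).round()
for u in [(188,250,40),(187,320,20),(478,262,10)]: print(ray(*u))
E
```

```text
[ 6.35657879e+02 -3.11581701e+01 -1.52817235e-01] -8.755782612329158 [[-0.55 -0.5 ]
 [ 0.03  0.07]
 [-0.13  0.09]
 [ 0.14 -0.02]
 [ 0.46  0.29]]
[[148. 252.]
 [693. 314.]
 [131. 372.]
 [681. 436.]
 [286. 444.]
 [188. 404.]
 [216. 398.]
 [301. 305.]]
[[ 693.4   15.6  127. ]
 [ 679.   -78.3  127. ]
 [ 651.6   72.6  100. ]
 [ 579.  -103.4  130. ]]
[565. 312.  40.]
[411. 317.  20.]
[ 522. -337.   10.]
```

View pics/c2.png

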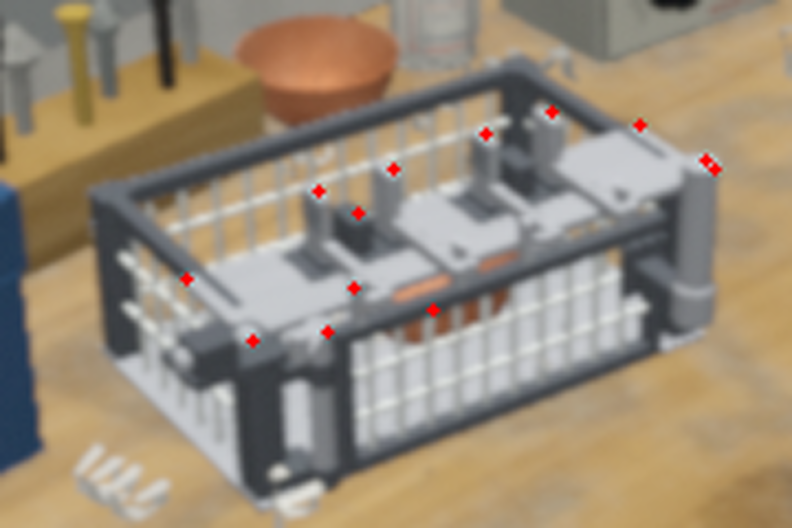

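The fit agrees with both cameras: the guard origin is at (635.7, -31.2), yaw -8.76°, and all the overlay dots land on their features. Next I compute the first move.

```bash
cat >> h.py <<'E'
G=np.array([635.66,-31.16,-0.152817])
def rel(pos,yaw):
    from bench import r
    s=r.sense(); A=R.from_euler('xyz',s['tcp_rot'],degrees=True); B=R.from_euler('xyz',[180,0,yaw],degrees=True)
    print('t',s['time'],'pos',s['tool_pos'].round(1),'rot',s['tcp_rot'].round(2),'F',s['ft_force'].round(1),'gap',s['finger_gap'].round(1),'q',s['joint_pos'].round(0))
    print('shift',A.inv().apply(np.array(pos)-s['tool_pos']).round(1),'turn',np.degrees((A.inv()*B).as_rotvec()).round(2))
E
python3 -c "
from h import *
rel([693.4,15.6,235],-8.76)"
```

```text
Traceback (most recent call last):
  File "h.py", line 16, in rel
    print('t',s['time'],'pos',s['tool_pos'].round(1),'rot',s['tcp_rot'].round(2),'F',s['ft_force'].round(1),'gap',s['finger_gap'].round(1),'q',s['joint_pos'].round(0))
                                                                                                                  ^^^^^^^^^^^^^^^^^^^^^
AttributeError: 'float' object has no attribute 'round'
```

```bash
sed -i "s/s\['finger_gap'\].round(1)/round(s['finger_gap'],1)/" h.py
python3 -c "
from h import *
rel([693.4,15.6,235],-8.76)"
```

```text
t 0.1 pos [ 260.2 -540.1  249. ] rot [-1.799e+02 -1.000e-02  2.571e+01] F [-0.   0.4 -0.5] gap 85.2 q [-69.   8.  85.   0.  87.  -5.]
shift [ 631.4 -312.7   14.7] turn [-1.000e-01  2.000e-02  3.447e+01]
```

Call:
{"op": "carry_out", "data": {
  "commands": [
    [[80,631,-313,14,0,0,34.5],[80,631,-313,14,0,0,34.5],[80,631,-313,14,0,0,34.5],[80,631,-313,14,0,0,34.5],[80,631,-313,14,0,0,34.5]]
  ],
  "grip_force": 40
}}

```text
time: 0.72
tool_pos: [447.8, -299.5, 243.6]
tcp_rot: [-180.0, 0.0, -8.9]
ft_force: [0.7, -0.1, 0.7]
finger_gap: 80.0
```

```bash
python3 -c "
from h import *
rel([693.4,15.6,235],-8.76)"
```

```text
t 0.725 pos [ 447.8 -299.5  243.6] rot [-1.7999e+02  2.0000e-02 -8.8600e+00] F [ 0.7 -0.1  0.7] gap 80.0 q [-39.  -2.  96.   0.  86.  60.]
shift [ 194.1 -349.2    8.6] turn [-0.01  0.02 -0.1 ]
```

Call:
{"op": "carry_out", "data": {
  "commands": [
    [[80,190,-342,8,0,0,0],[80,190,-342,8,0,0,0],[80,190,-342,8,0,0,0],[80,190,-342,8,0,0,0],[80,190,-342,8,0,0,0]]
  ]
}}

```text
time: 1.35
tool_pos: [639.5, -52.8, 237.1]
tcp_rot: [180.0, 0.0, -8.8]
ft_force: [0.2, -1.7, -0.0]
finger_gap: 79.7
```

Call:
{"op": "carry_out", "data": {
  "commands": [
    [[80,0,0,0,0,0,0],[80,0,0,0,0,0,0]]
  ]
}}

```text
time: 1.6
tool_pos: [638.3, -54.5, 236.8]
tcp_rot: [180.0, 0.1, -8.7]
ft_force: [0.3, 0.5, 0.5]
finger_gap: 80.0
```

```bash
python3 -c "
from h import *
rel([693.4,15.6,235],-8.76)"
```

```text
t 1.6 pos [638.3 -54.5 236.8] rot [ 1.7997e+02  9.0000e-02 -8.7300e+00] F [0.3 0.5 0.5] gap 80.0 q [-9. 14. 79. -0. 87. 89.]
shift [ 43.8 -77.6   1.7] turn [0.03 0.09 0.03]
```

Call:
{"op": "carry_out", "data": {
  "commands": [
    [[80,44,-78,2,0,0,0],[80,44,-78,2,0,0,0],[80,44,-78,2,0,0,0],[80,44,-78,2,0,0,0]]
  ]
}}

```text
time: 2.1
tool_pos: [693.5, 14.0, 235.7]
tcp_rot: [180.0, 0.0, -8.9]
ft_force: [-0.0, -0.3, -0.2]
finger_gap: 79.9
```

```bash
python3 - <<'E'
from h import *
from bench import r, viewer
rel([693.4,15.6,131],-8.76)
c=viewer.calibration("wrist"); im=viewer.snapshot("wrist")[:,:,::-1].copy()
cv2.imwrite("pics/w1.png",im)
P=[(50,75,140),(50,35,140),(50,-20,140),(50,-60,140),(-45,-80,150),(50,55,122),(50,-40,122)]
print(proj(g2w(P,G),c).round(1))
E
```

```text
t 2.1 pos [693.5  14.  235.7] rot [ 1.7997e+02  2.0000e-02 -8.8800e+00] F [-0.  -0.3 -0.2] gap 79.9 q [-3. 22. 69. -0. 88. 96.]
shift [ -0.4  -1.6 104.7] turn [ 0.03  0.02 -0.12]
[[288.4 244.6]
 [347.1 244.5]
 [427.9 244.3]
 [486.7 244.2]
 [503.5 372.8]
 [318.  237.2]
 [447.7 237. ]]
```

View pics/w1.png

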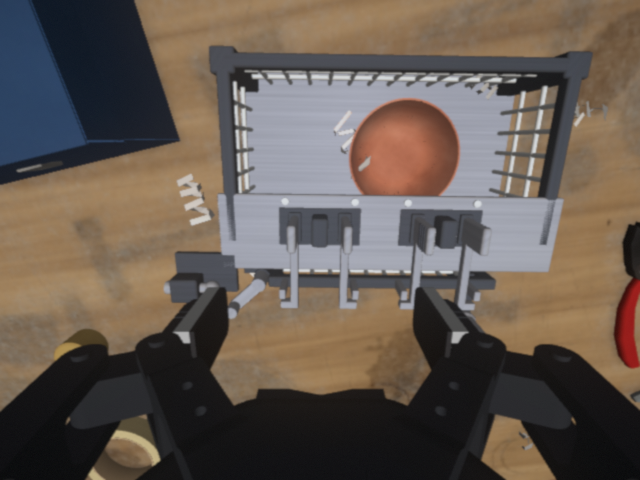

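The wrist view shows the hinge catch tabs at (291,239) and (347,239) and the end catch tabs at (430,239) and (485,239). The prediction agrees to about 1 px across and 5 px (about 3 mm) along x. I'm descending now.

Call:
{"op": "carry_out", "data": {
  "commands": [
    [[75,1.5,-1,50,0,0,0],[75,1.5,-1,85,0,0,0],[75,1.5,-1,104,0,0,0],[75,1.5,-1,104,0,0,0],[75,1.5,-1,104,0,0,0]]
  ]
}}

```text
time: 2.78
tool_pos: [696.9, 16.1, 133.9]
tcp_rot: [-180.0, -0.2, -8.8]
ft_force: [-0.1, 0.1, 0.2]
finger_gap: 74.8
```

Call:
{"op": "carry_out", "data": {
  "commands": [
    [[20,0,0,0,0,0,0],[20,0,0,0,0,0,0],[20,0,0,0,0,0,0],[20,0,0,0,0,0,0],[20,0,0,0,0,0,0]]
  ]
}}

```text
time: 3.4
tool_pos: [696.6, 14.4, 134.4]
tcp_rot: [179.9, -0.2, -8.9]
ft_force: [-5.0, -8.6, 10.8]
finger_gap: 20.3
```

Call:
{"op": "carry_out", "data": {
  "commands": [
    [[18,0,0,0,0,0,0],[18,0,0,0,0,0,0],[18,0,0,0,0,0,0],[18,0,0,0,0,0,0]]
  ]
}}

```text
time: 3.9
tool_pos: [696.6, 14.4, 134.5]
tcp_rot: [179.9, -0.2, -8.9]
ft_force: [-4.6, -6.7, 10.4]
finger_gap: 20.2
```

Call:
{"op": "carry_out", "data": {
  "commands": [
    [[75,0,0,0,0,0,0],[75,0,0,0,0,0,0],[75,0,0,0,0,0,0],[75,0,0,-50,0,0,0],[75,0,0,-60,0,0,0]]
  ]
}}

```text
time: 4.53
tool_pos: [697.9, 16.7, 196.2]
tcp_rot: [-180.0, -0.4, -8.8]
ft_force: [0.6, 1.1, 0.2]
finger_gap: 75.2
```

Call:
{"op": "carry_out", "data": {
  "commands": [
    [[75,0,0,-20,0,0,0],[75,-2,50,-40,0,0,0],[75,-2,95,-40,0,0,0],[75,-2,95,-40,0,0,0],[75,-2,95,-40,0,0,0]]
  ]
}}

```text
time: 5.15
tool_pos: [679.0, -76.7, 231.0]
tcp_rot: [-180.0, 0.1, -8.8]
ft_force: [0.2, 0.6, 1.1]
finger_gap: 74.9
```

```bash
python3 - <<'E'
from h import *
from bench import r, viewer
rel([679,-78.3,131],-8.76)
c=viewer.calibration("wrist"); im=viewer.snapshot("wrist")[:,:,::-1].copy()
cv2.imwrite("pics/w2.png",im)
P=[(50,75,140),(50,35,140),(50,-20,140),(50,-60,140),(-45,-80,150),(50,55,122),(50,-40,122)]
print(proj(g2w(P,G),c).round(1))
E
```

```text
t 5.15 pos [679.  -76.7 231. ] rot [-1.7997e+02  7.0000e-02 -8.8100e+00] F [0.2 0.6 1.1] gap 74.9 q [-11.  21.  72.   0.  88.  88.]
shift [  0.4   1.6 100. ] turn [-0.03  0.07 -0.05]
[[150.5 245.7]
 [210.3 245.7]
 [292.6 245.6]
 [352.6 245.6]
 [378.5 376.5]
 [190.4 238.1]
 [322.5 238.1]]
```

View pics/w2.png

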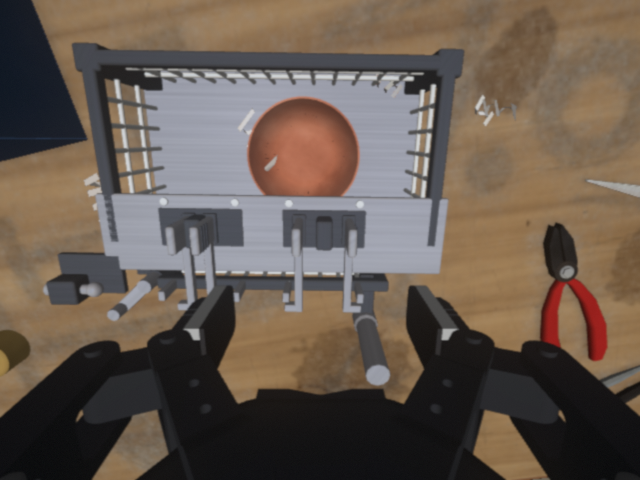

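The hinge catch jaws now sit tight against the stop block at (185–195,235), so that catch is clear. The end tabs are at (297,239) and (353,239), and the handle top is at (377,375) as predicted. The end catch is next.

Call:
{"op": "carry_out", "data": {
  "commands": [
    [[75,1,2,50,0,0,0],[75,1,2,85,0,0,0],[75,1,2,99,0,0,0],[75,1,2,99,0,0,0],[75,1,2,99,0,0,0]]
  ]
}}

```text
time: 5.82
tool_pos: [681.3, -79.0, 134.9]
tcp_rot: [180.0, -0.2, -8.8]
ft_force: [0.2, -0.2, 0.8]
finger_gap: 75.2
```

Call:
{"op": "carry_out", "data": {
  "commands": [
    [[20,0,0,0,0,0,0],[20,0,0,0,0,0,0],[20,0,0,0,0,0,0],[20,0,0,0,0,0,0],[20,0,0,0,0,0,0]]
  ]
}}

```text
time: 6.45
tool_pos: [681.0, -79.5, 135.2]
tcp_rot: [180.0, -0.2, -8.8]
ft_force: [-1.7, 0.7, 8.4]
finger_gap: 20.7
```

Call:
{"op": "carry_out", "data": {
  "commands": [
    [[18,0,0,0,0,0,0],[18,0,0,0,0,0,0],[18,0,0,0,0,0,0],[18,0,0,0,0,0,0]]
  ]
}}

```text
time: 6.95
tool_pos: [681.0, -79.5, 135.3]
tcp_rot: [180.0, -0.2, -8.8]
ft_force: [-3.2, 0.5, 8.5]
finger_gap: 19.9
```

Call:
{"op": "carry_out", "data": {
  "commands": [
    [[75,0,0,0,0,0,0],[75,0,0,0,0,0,0],[75,0,0,0,0,0,0],[75,0,0,-50,0,0,0],[75,0,0,-100,0,0,0]]
  ]
}}

```text
time: 7.58
tool_pos: [679.2, -79.0, 232.5]
tcp_rot: [-180.0, 0.2, -8.8]
ft_force: [0.4, -0.8, 0.1]
finger_gap: 75.0
```

Now for the handle. The last joint has too little room to follow the gate from this yaw, so I'll give the tool a half turn first and move above the post.

Call:
{"op": "carry_out", "data": {
  "commands": [
    [[75,-50,20,0,0,0,-10.5],[75,-95,39,0,0,0,-21],[75,-95,39,0,0,0,-31.5],[75,-95,39,0,0,0,-42],[75,-95,39,0,0,0,-52.5]]
  ]
}}

```text
time: 8.2
tool_pos: [579.9, -103.3, 232.6]
tcp_rot: [180.0, -0.0, 44.0]
ft_force: [0.5, -0.1, 0.4]
finger_gap: 75.4
```

Call:
{"op": "carry_out", "data": {
  "commands": [
    [[75,0,0,0,0,0,-10.5],[75,0,0,0,0,0,-21],[75,0,0,0,0,0,-31.5],[75,0,0,0,0,0,-42],[75,0,0,0,0,0,-52.5]]
  ]
}}

```text
time: 8.82
tool_pos: [580.0, -103.2, 232.5]
tcp_rot: [-180.0, -0.0, 96.6]
ft_force: [0.2, 0.5, -0.3]
finger_gap: 74.9
```

Call:
{"op": "carry_out", "data": {
  "commands": [
    [[75,0,0,0,0,0,-10.5],[75,0,0,0,0,0,-21],[75,0,0,0,0,0,-31.5],[75,0,0,0,0,0,-42],[75,0,0,0,0,0,-52.5]]
  ]
}}

```text
time: 9.45
tool_pos: [580.0, -103.2, 232.4]
tcp_rot: [-180.0, -0.0, 149.1]
ft_force: [-0.8, 0.0, -0.3]
finger_gap: 74.7
```

Call:
{"op": "carry_out", "data": {
  "commands": [
    [[75,0,0,0,0,0,-10.5],[75,0,0,0,0,0,-21],[75,0,0,0,0,0,-22.5],[75,0,0,0,0,0,-22.5]]
  ]
}}

```text
time: 9.95
tool_pos: [580.1, -103.2, 232.5]
tcp_rot: [180.0, -0.0, 171.0]
ft_force: [0.6, -0.3, -0.1]
finger_gap: 75.2
```

```bash
python3 - <<'E'
from h import *
from bench import r, viewer
rel([579,-103.4,131],171.24)
c=viewer.calibration("top"); im=viewer.snapshot("top")[:,:,::-1].copy()
w=viewer.snapshot("wrist")[:,:,::-1].copy()
print(proj(g2w([(-45,-80,150)],G),viewer.calibration("wrist")).round(1))
cv2.imwrite("pics/w3.png",np.hstack([w[:,:,:][::1],cv2.resize(im[100:260,250:410],(480,480),interpolation=cv2.INTER_CUBIC)])[:, 320-0:1120] if 0 else np.hstack([cv2.resize(w,(480,360)),cv2.resize(im[130:250,270:376],(318,360),interpolation=cv2.INTER_CUBIC)]))
E
```

```text
t 9.95 pos [ 580.1 -103.2  232.5] rot [ 1.8000e+02 -1.0000e-02  1.7102e+02] F [ 0.6 -0.3 -0.1] gap 75.2 q [-15.   6.  88.  -0.  85. -96.]
shift [  1.   -0.4 101.5] turn [ 0.   -0.01 -0.22]
[[320. 251.]]
```

View pics/w3.png

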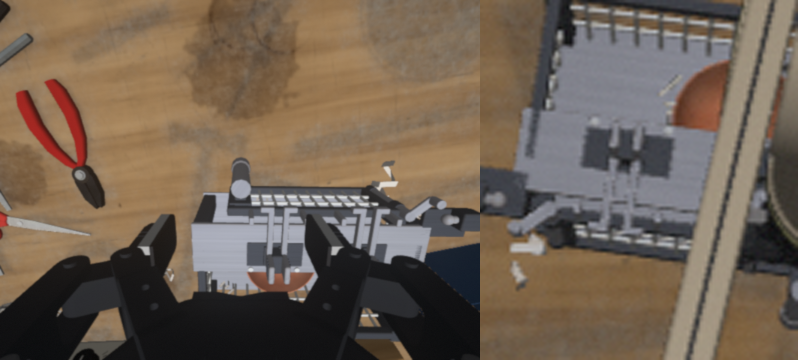

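Both catches are in, and the handle top at (320,251) in the full wrist frame is exactly where predicted. I'll descend and grip.

Call:
{"op": "carry_out", "data": {
  "commands": [
    [[70,1,0,50,0,0,0],[70,1,0,90,0,0,0],[70,1,0,101,0,0,0],[70,1,0,101,0,0,0],[70,1,0,101,0,0,0]]
  ],
  "grip_force": 60
}}

```text
time: 10.68
tool_pos: [580.6, -103.4, 134.0]
tcp_rot: [-180.0, 0.2, 171.2]
ft_force: [0.7, 0.8, -0.1]
finger_gap: 70.4
```

Call:
{"op": "carry_out", "data": {
  "commands": [
    [[5,0,0,0,0,0,0],[5,0,0,0,0,0,0],[5,0,0,0,0,0,0],[5,0,0,0,0,0,0],[5,0,0,0,0,0,0]]
  ]
}}

```text
time: 11.3
tool_pos: [579.5, -102.8, 132.3]
tcp_rot: [180.0, 0.0, 171.2]
ft_force: [-1.8, 2.7, 6.3]
finger_gap: 16.3
```

```bash
cat > arc.py <<'E'
from h import *
import sys
from bench import r
s=r.sense(); T=s['tool_pos']; A=R.from_euler('xyz',s['tcp_rot'],degrees=True)
H=g2w([(0,105,100)],G)[0]; v=T-H; v[2]=0
h0=g2w([(-45,-80,130)],G)[0]-H
ang=lambda v:np.arctan2(v[1],v[0])
th=np.degrees((ang(h0)-ang(v))%(2*np.pi)); th=th-360 if th>180 else th
print('t',s['time'],'gate',th.round(1),'rad',np.radians(th).round(3),'radius',np.hypot(*v[:2]).round(1),'z',T[2].round(1),'rot',s['tcp_rot'].round(1),'F',s['ft_force'].round(1),'gap',round(s['finger_gap'],1),'q6',s['joint_pos'][5].round(0),'T',T.round(1))
for d in map(float,sys.argv[1:]):
    Rz=R.from_euler('z',-d,degrees=True)
    v2=Rz.apply(v*190.4/np.hypot(*v[:2]))
    print(d,A.inv().apply(H+v2+[0,0,T[2]]-[0,0,H[2]]-T).round(1))
E
python3 arc.py 8 16 24 32 40
```

```text
t 11.3 gate -0.1 rad -0.001 radius 189.7 z 132.3 rot [180.    0.  171.2] F [-1.8  2.7  6.3] gap 16.3 q6 -96.0 T [ 579.5 -102.8  132.3]
8.0 [25.5  7.4 -0. ]
16.0 [49.4 18.8 -0. ]
24.0 [71.6 33.5 -0. ]
32.0 [91.4 51.2 -0.1]
40.0 [ 1.087e+02  7.140e+01 -1.000e-01]
```

The handle is held (gap 16.3 mm on the 18 mm post). The swing starts along the arc, 6° per row.

```bash
python3 arc.py 6 12 18 24 30
```

```text
t 11.3 gate -0.1 rad -0.001 radius 189.7 z 132.3 rot [180.    0.  171.2] F [-1.8  2.7  6.3] gap 16.3 q6 -96.0 T [ 579.5 -102.8  132.3]
6.0 [19.3  5.  -0. ]
12.0 [37.7 12.7 -0. ]
18.0 [55.2 22.2 -0. ]
24.0 [71.6 33.5 -0. ]
30.0 [86.7 46.5 -0.1]
```

Call:
{"op": "carry_out", "data": {
  "commands": [
    [[5,19.3,5,0,0,0,6],[5,37.7,12.7,0,0,0,12],[5,55.2,22.2,0,0,0,18],[5,71.6,33.5,0,0,0,24],[5,86.7,46.5,0,0,0,30]]
  ]
}}

```text
time: 11.92
tool_pos: [502.6, -41.7, 132.4]
tcp_rot: [179.7, 0.2, 141.1]
ft_force: [18.4, 12.9, -7.5]
finger_gap: 16.6
```

```bash
python3 arc.py 6 12 18 24 30
```

```text
t 11.925 gate 30.1 rad 0.525 radius 187.9 z 132.4 rot [179.7   0.2 141.1] F [18.4 12.9 -7.5] gap 16.6 q6 -62.0 T [502.6 -41.7 132.4]
6.0 [19.7  3.2 -0. ]
12.0 [38.1 10.9 -0.1]
18.0 [55.6 20.4 -0.1]
24.0 [72.  31.7 -0. ]
30.0 [87.2 44.6 -0. ]
```

The radial pull is about 20 N because the true radius is nearer 188 mm. I'll aim a little inside it.

```bash
sed -i 's/190.4/186.5/' arc.py; python3 arc.py 6 12 18 24 30
```

```text
t 11.925 gate 30.1 rad 0.525 radius 187.9 z 132.4 rot [179.7   0.2 141.1] F [18.4 12.9 -7.5] gap 16.6 q6 -62.0 T [502.6 -41.7 132.4]
6.0 [18.4  6.9 -0. ]
12.0 [36.4 14.4 -0. ]
18.0 [53.6 23.7 -0. ]
24.0 [69.6 34.8 -0. ]
30.0 [84.5 47.5  0. ]
```

Call:
{"op": "carry_out", "data": {
  "commands": [
    [[5,18.4,6.9,0,0,0,6],[5,36.4,14.4,0,0,0,12],[5,53.6,23.7,0,0,0,18],[5,69.6,34.8,0,0,0,24],[5,84.5,47.5,0,0,0,30]]
  ]
}}

```text
time: 12.55
tool_pos: [466.8, 47.1, 132.4]
tcp_rot: [179.6, 0.1, 111.1]
ft_force: [20.2, 4.0, -11.0]
finger_gap: 16.4
```

```bash
python3 arc.py 6 12 18 24 28
```

```text
t 12.55 gate 59.7 rad 1.042 radius 186.6 z 132.4 rot [1.796e+02 1.000e-01 1.111e+02] F [ 20.2   4.  -11. ] gap 16.4 q6 -22.0 T [466.8  47.1 132.4]
6.0 [18.7  5.5  0. ]
12.0 [36.8 12.9  0. ]
18.0 [54.  22.1  0. ]
24.0 [70.2 33.1  0.1]
28.0 [80.3 41.3  0.1]
```

```bash
sed -i 's/186.5/183.5/' arc.py; python3 arc.py 6 12 18 24 28
```

```text
t 12.55 gate 59.7 rad 1.042 radius 186.6 z 132.4 rot [1.796e+02 1.000e-01 1.111e+02] F [ 20.2   4.  -11. ] gap 16.4 q6 -22.0 T [466.8  47.1 132.4]
6.0 [17.7  8.3  0. ]
12.0 [35.5 15.6  0. ]
18.0 [52.5 24.7  0.1]
24.0 [68.4 35.5  0.1]
28.0 [78.3 43.5  0.1]
```

Call:
{"op": "carry_out", "data": {
  "commands": [
    [[5,17.7,8.3,0,0,0,6],[5,35.5,15.6,0,0,0,12],[5,52.5,24.7,0,0,0,18],[5,68.4,35.5,0,0,0,24],[5,78.3,43.5,0,0,0,28]]
  ]
}}

```text
time: 13.18
tool_pos: [476.6, 136.2, 132.3]
tcp_rot: [-180.0, -0.1, 83.1]
ft_force: [-2.3, 2.4, 6.9]
finger_gap: 16.8
```

Call:
{"op": "carry_out", "data": {
  "commands": [
    [[5,0,0,0,0,0,0],[5,0,0,0,0,0,0],[5,0,0,0,0,0,0],[5,0,0,0,0,0,0]]
  ]
}}

```text
time: 13.68
tool_pos: [476.4, 135.7, 132.3]
tcp_rot: [-180.0, -0.1, 83.3]
ft_force: [-4.7, 4.2, 7.7]
finger_gap: 16.3
```

```bash
python3 - <<'E'
import sys; sys.argv=['a']
exec(open('arc.py').read())
from bench import viewer
im=viewer.snapshot("top")[:,:,::-1]; sc=viewer.snapshot("scene")[:,:,::-1]
cv2.imwrite("pics/f1.png",np.hstack([cv2.resize(im[110:310,230:430],(400,400)),cv2.resize(sc[140:340,190:390],(400,400))]))
E
```

```text
t 13.675 gate 87.4 rad 1.525 radius 186.2 z 132.3 rot [-1.80e+02 -1.00e-01  8.33e+01] F [-4.7  4.2  7.7] gap 16.3 q6 17.0 T [476.4 135.7 132.3]
```

View pics/f1.png

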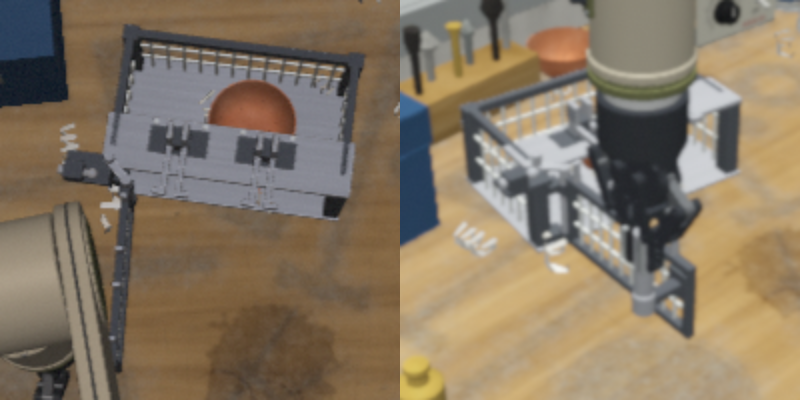

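The gate stands about square to the guard at roughly (120,280) in the left panel. The handle is between the fingers, both catches are squeezed in, and the weight is untouched. I'm handing in.

```bash
python3 -c "
from bench import r
print(r.hand_in()); s=r.sense(); print(s['time'],s['tool_pos'],s['ft_force'],s['finger_gap'])"
```

```text
the job is handed in; nothing more can be done
None
the job is handed in; nothing more can be done
```

The gate is open about square to the guard and the gripper is still holding its handle. I handed the job in at about 13.8 s; no verdict is reported.

I squeezed the hinge catch, then the end catch, each until the fingers stopped at about 20 mm. I then swung the gate by its post handle, past the detent.

**Last checks before handing in:**
- **Gate:** about 1.52 rad, worked out from the arm's position, and steady over the last half second.
- **Grip:** set to 60 N, with the fingers 16.3 mm apart on the 18 mm post. That is slightly less than the post's diameter, but the picture shows the post between the fingers.
- **Jaws:** the last top view shows all four still against their stop blocks. I could not read their travel directly.
- **Bystanders:** nothing came near the tape roll, the pliers or the brass weight. The last picture shows only the weight, so the other two were not checked by eye.

**One disagreement:** during the swing the pull at the wrist reached about 23 N. The radius measured 186 to 188 mm against the expected 190 mm, probably a few millimetres of error in my hinge position. I tightened the path and the force fell to about 10 N in the final hold.

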